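Suction check on a freshly built shock

TASK

Do the suction check on this shock: pull the hold-down bar up off its two posts, past the sprung catches, and lay it flat on the bench clear of the stand, grip block up. Then take the black rod end and draw the shaft straight up to about half its stroke, without running it out to the top or wrenching the shock over, and finish while still holding it there, quite still against the suction, so that I can watch whether it leaks. Leave the things lying round the stand alone.

Things in the scene. Friction and masses are not known exactly. Their poses are not given: they have to be found in the camera images.
- stand: Fixed shock stand: a dark plate 84 (x) x 150 (y) mm, top 12 mm above the bench, the shock upright in its middle, a round post at y = -46 and at +46 mm, 20 mm across up to a shoulder 131 mm above the bench, then a 14 mm spigot. Origin: centre of the underside, on the bench; z up.
- spigots (a point): Point midway between the tops of the stand's two spigots, 161 mm above the bench. A sprung ball stands 3 mm out of each spigot 148 mm above the bench, just over the bar, and catches it.
- bar: Loose metal hold-down bar, 30 (x) x 124 (y) x 12 (z) mm, 80 to 150 g, with 16 mm holes at y = -46 and +46 mm over the spigots. At the start it lies on the shoulders under the sprung balls, axes along the stand's, 2.5 mm above the rod end. Pulling it past the balls takes about 10 N, in the first 5 mm; it leaves the spigots when raised 30 mm. Origin: centre of the underside.
- grip (a point): Where to take the bar: the middle of the ribbed black grip block on it, 34 mm above the bar's underside. The block is 14 mm (the bar's x) by 34 mm (y), from 12 to 41 mm above the underside. Axes as the bar's.
- shaft: Loose shaft in the shock's bore: a steel rod 8 mm across, on top a black rod end, a round eye 17 mm across and 10 mm thick, flat faces towards its own x and -x. Origin: the eye's centre, 120 mm above the bench when home (at the start); z up the rod. Turned up to 0.35 rad from the stand, free to spin. Stroke 46 mm. Suction pulls it back in: 3 N at first, 5 N at half stroke, 7 N at the top.
- shock: The shock's aluminium body, 24 mm across with a 33 mm black collar, upright, 0.5 mm of play round the shaft. Its foot is pinned in the stand in a rubber bush: a sideways pull leans it (about 1 N per mm at the rod end) and it springs back upright. Origin: the foot pin, 22 mm above the bench; z up along the bore.
- gland (a point): Centre of the top of the shock body, where the rod comes out, 98 mm above the bench, on the bore's axis; its axes are the shock body's. The eye's centre is 22 mm above it when the shaft is home, 45 mm at half stroke, 68 mm at the top stop.
- spare_shock: Bystander: a complete small shock with spring, 23 x 99 x 23 mm, lying on the bench along its y. Origin: centre of the underside.
- plier: Bystander: small pliers with red handles, 50 x 132 x 12 mm, lying flat along their y. Origin: centre of the underside.
- grease: Bystander: a round white tin with a screw lid, 75 mm across, 25 mm high. Origin: centre of the underside.
- tyre: Bystander: a spare buggy wheel with a white rim, 110 mm across, 42 mm high, lying flat. Origin: centre of the underside.
- clear (a point): Centre of a bare patch of bench top, 100 (x) x 130 (y) mm, in front of the stand to the robot's right, where the bar can be laid along y; a parts tray and other things lie beyond it.

How it is judged:
By the outcome, as a careful person would: the job done as asked, in the order asked, and still so for the second after the job is handed in, while the arm keeps its last pose, push and grip.
It also fails if it takes over 51 s, if anything falls off the work surface, if the arm or the gripper's body presses on something with over 40 N, if the wrist force passes 120 N, or if a joint passes its speed limit or range.

ROBOT

A 6-joint arm with a two-finger parallel gripper is mounted at the origin on a cart in front of the work surface, level with it; the furniture and walls round the work are solid. World frame = base frame: x ahead of the robot, y to its left, z up, the work surface at z = 0. Lengths are in mm, angles in rad, forces in N, time in s.
With the tool pointing down it reaches from about 400 to 925 mm from the base axis. Payload 12.5 kg.
Tool frame: the origin (TCP) lies midway between the tips of the shut fingers; the grasp point (between the pads) lies 19 mm behind it; z points along the fingers, y is the line along which they close (so a half turn about z gives the same grasp; the last joint's range is limited). The gripper opens to 95 mm and grips with 3 to 60 N. Pads are 20 mm wide; open, the fingers measure 119 mm over their backs; the gripper's body (75 mm by 180 mm) begins 59 mm behind the grasp point.
Start: joints at [-1.323, 0.491, 1.559, -0, 1.092, -0.106], TCP at [216.564, -586.299, 214.661] pointing down, gripper open.
Joint ranges: [-3.1, 3.1], [-0.84, 2.19], [0.05, 2.79], [-1.13, 4.28], [0.06, 2.93], [-2.69, 2.69]. Speed limits (rad/s): [2.22, 2.22, 2.79, 3.14, 3.14, 3.14].

INTERFACE

Orientations are given as [roll, pitch, yaw] about the fixed x, y, z axes, in that order (R = Rz(yaw) Ry(pitch) Rx(roll)).
In Python, from cell import env gives the robot as it stands.
- The arm moves only by the tool arm_command, never from a script. Its argument "targets" is a list of rows, each a list of 5 numbers: the shift along the tool's x, y, z in mm, then the turn about the tool's z in degrees, then the opening, from 0 (shut) to 1 (fully open). In form: [[tx, ty, tz, roll, fingers], ...]. A call has 1 to 5 rows; each row is the pose to reach, as a shift and turn from the pose commanded when the call began, along the tool's axes at that moment; what a row does not reach only later rows make up. A row lasts 1/10 s, in which the tool goes at most 50 mm and 8.59 degrees, less where a joint would pass 70% of its speed; a pose out of reach is approached as far as the arm can. A call with a gripper value outside its range is refused whole. The fingers move at their own pace and stop on an object; the grip force is fixed at half the most. Time passes only in rows, so rows that repeat a pose let the fingers close. It gives the time, the measured TCP pose, the force, the opening and the grip force at its end, in the units of the state.
- env.state(): the state, without advancing time (a new reading comes with each control period).
- env.read_camera(name): name is "scene" or "top"; returns a dict with "frame" (384x512x3 uint8, red, green, blue), "vertical_fov" (degrees; the focal length in pixels is half the picture's height over the tangent of half this angle, whatever the lens; pixels are square), "cx", "cy" (the principal point, pixels), "world_from_camera" (4x4, takes a point from camera to world coordinates). Camera axes: x right, y down, z forward; pixel columns grow to the right and rows downward; lengths in mm; the calibration is good to about 2 mm. A picture is of the moment at which its call begins. There is no depth.
- env.job_done(): hands the job in; it is judged then, once.
The state is a dict: "t": time; "joints": joint angles; "qvel": joint speeds; "tau": joint torques, N m; "eef_pos": TCP position; "tcp_rot": TCP orientation; "ft_force": force on the tool from outside, world axes, zero at the start; "moment": the same for the moment, N m; "opening": opening from 0.0 (shut) to 1.0 (fully open); "grip_force": force on a finger pad.
Only numpy, scipy, OpenCV 4.12 (cv2) and the standard library are available. Lean on these libraries where they do the work, as an engineer would, in place of code of your own. Each camera call takes 0.05 s, during which the arm holds its last target. There are 200 camera calls.

## Working session

There is one attempt and no reset: what is moved stays moved. The work goes in short steps, Python scripts to look and compute and a tool call to move; the robot and the scene stay as the last step left them, time stands still between calls to the robot, and variables do not carry over. Pictures are saved under pics/ and viewed, at most 10 in all, crops included, and the job is handed in when it is done.

Besides the shell and the picture viewer there is one more tool, called after ">>>" by a JSON object that holds its "fn" and its "kwargs", one argument or row to a line. arm_command: Moves the arm, as the interface text tells. Its arguments: {"type":"object","properties":{"targets":{"type":"array","items":{"type":"array","items":{"type":"number"}}}},"required":["targets"]}

```bash
mkdir -p pics; ls; cat > h.py <<'E'
import numpy as np, cv2
from cell import env
def cam(n, save=None):
    c=env.read_camera(n)
    if save: cv2.imwrite('pics/'+save, c['frame'][:,:,::-1])
    return c
def ray(c,u,v):
    T=np.array(c['world_from_camera']); f=c['frame'].shape[0]/2/np.tan(np.radians(c['vertical_fov']/2))
    d=T[:3,:3]@np.array([(u-c['cx'])/f,(v-c['cy'])/f,1]); return T[:3,3],d
def plane(c,u,v,z):
    o,d=ray(c,u,v); return o+d*(z-o[2])/d[2]
def proj(c,p):
    T=np.array(c['world_from_camera']); f=c['frame'].shape[0]/2/np.tan(np.radians(c['vertical_fov']/2))
    q=T[:3,:3].T@(np.array(p,float)-T[:3,3]); return c['cx']+f*q[0]/q[2],c['cy']+f*q[1]/q[2]
def tri(c1,p1,c2,p2):
    o1,d1=ray(c1,*p1);o2,d2=ray(c2,*p2)
    s=np.linalg.lstsq(np.c_[d1,-d2],o2-o1,rcond=None)[0]
    a,b=o1+s[0]*d1,o2+s[1]*d2
    return (a+b)/2,np.linalg.norm(a-b)
E
python3 - <<'E'
from h import *
for n in('scene','top'):
    c=cam(n,n+'0.png'); print(n,c['vertical_fov'],c['cx'],c['cy'],np.round(c['world_from_camera'],3).tolist())
print(env.state())
a=cv2.imread('pics/scene0.png');b=cv2.imread('pics/top0.png')
E
```

```text
pics
scene 46.9140724155313 256.91394294508325 187.82399435758524 [[-0.534, -0.714, 0.453, -2.817], [-0.845, 0.454, -0.282, 301.794], [-0.004, -0.534, -0.846, 1195.909], [0.0, 0.0, 0.0, 1.0]]
top 47.103214009251715 255.0057719286202 190.0949363361564 [[0.004, -0.999, 0.041, 481.117], [-1.0, -0.004, -0.004, -40.986], [0.004, -0.041, -0.999, 1270.897], [0.0, 0.0, 0.0, 1.0]]
{'t': 0.1, 'joints': array([-1.32261888e+00,  4.91483523e-01,  1.55937562e+00,  1.91873465e-05,
        1.09171221e+00, -1.05626542e-01]), 'qvel': array([-9.39506457e-04,  3.10685275e-05, -3.07500090e-03,  7.16250725e-04,
       -3.28485848e-04,  2.55671350e-04]), 'tau': array([ 4.55789952e-03, -6.13621116e+01, -2.58606863e+01,  6.94639608e-02,
        4.70130437e-02, -6.20625224e-05]), 'eef_pos': array([ 216.50081386, -586.07858686,  214.13441671]), 'tcp_rot': array([-3.14062121e+00, -1.20107791e-04,  3.53795081e-01]), 'ft_force': array([-1.08762262,  0.35313069, -0.72193311]), 'moment': array([ 0.04826529,  0.02363855, -0.00559823]), 'grip_force': 0.0, 'opening': 0.9961950213122945}
```

View pics/scene0.png

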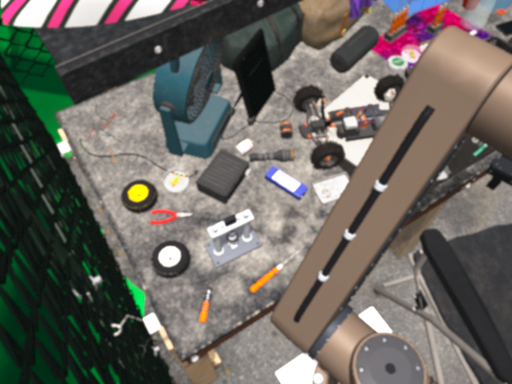

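View pics/top0.png

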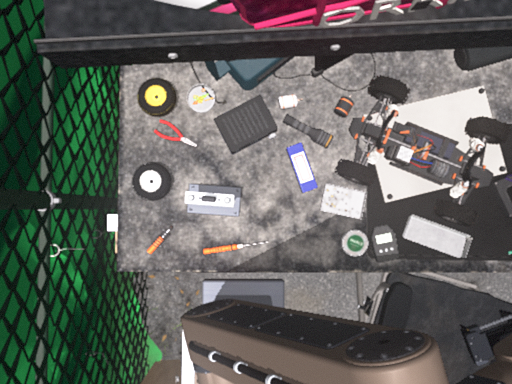

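```bash
python3 - <<'E'
import cv2,numpy as np
a=cv2.imread('pics/scene0.png')[190:290,190:330];b=cv2.imread('pics/top0.png')[160:260,170:350]
a=cv2.resize(a,None,fx=5.5,fy=5.5,interpolation=cv2.INTER_CUBIC);b=cv2.resize(b,None,fx=4.4,fy=4.4,interpolation=cv2.INTER_CUBIC)
cv2.imwrite('pics/sc0.png',a);cv2.imwrite('pics/tc0.png',b)
E
```

```text
(no output)
```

View pics/sc0.png

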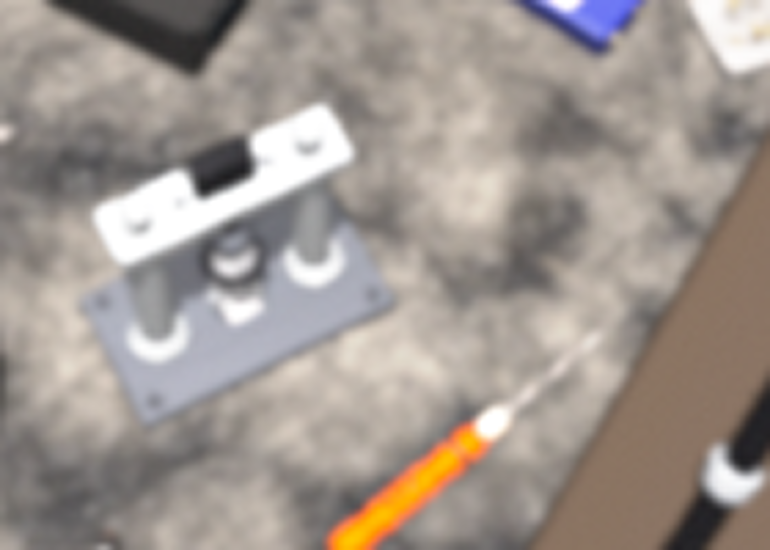

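View pics/tc0.png

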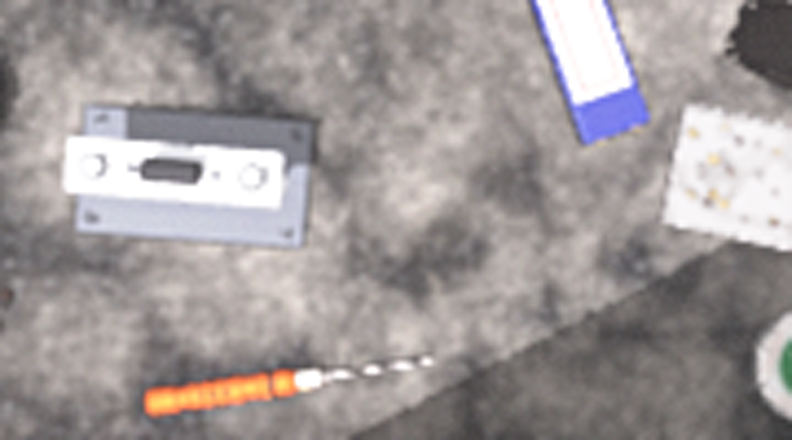

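```bash
python3 - <<'E'
from h import *
cs=cam('scene');ct=cam('top')
S=lambda u,v:(190+u/5.5-.4,190+v/5.5-.4)
T=lambda u,v:(170+u/4.4-.4,160+v/4.4-.4)
for n,p in dict(BL=(88,103),BR=(315,120),FR=(302,247),FL=(77,232)).items(): print('plate top',n,plane(ct,*T(*p),12).round(1))
for n,p in dict(FR=(395,300),FL=(150,425),BL=(85,300)).items(): print('plate sc',n,plane(cs,*S(*p),12).round(1))
sp=dict(L=((138,212),(94,165)),R=((307,136),(254,176)))
for n,(a,b) in sp.items(): print('spigot',n,tri(cs,S(*a),ct,T(*b)),plane(ct,*T(*b),161).round(1),plane(cs,*S(*a),161).round(1))
bt=dict(BL=((95,208),(66,137)),BR=((322,103),(285,155)),FR=((352,148),(280,208)),FL=((125,255),(65,190)))
for n,(a,b) in bt.items(): print('bar',n,tri(cs,S(*a),ct,T(*b)),plane(ct,*T(*b),143).round(1),plane(cs,*S(*a),143).round(1))
print('grip',plane(ct,*T(172,171),172))
print('clear',plane(ct,*T(520,240),0))
for n,p in dict(blue=(590,145),screw=(432,362),traytop=(686,105),traybot=(665,225)).items(): print(n,plane(ct,*T(*p),0))
print(env.state()['t'])
E
```

```text
plate top BL [552.6 140.9  12. ]
plate top BR [542.1  -6.8  12. ]
plate top FR [459.7   1.3  12. ]
plate top FL [468.9 147.2  12. ]
plate sc FR [ 4.597e+02 -2.000e-01  1.200e+01]
plate sc FL [468.  144.9  12. ]
plate sc BL [548.2 139.2  12. ]
spigot L (array([508.45969515, 115.82192107, 155.87881264]), np.float64(1.0915845994003932)) [508.6 115.6 161. ] [505.6 116.3 161. ]
spigot R (array([502.74707177,  24.35778966, 150.70673492]), np.float64(0.4853154443278124)) [502.7  24.  161. ] [497.6  26.9 161. ]
bar BL (array([524.21009427, 132.07509179, 151.31136309]), np.float64(2.7891056840492277)) [525.3 134.5 143. ] [527.5 129.6 143. ]
bar BR (array([515.414717  ,   7.17756122, 148.25160683]), np.float64(0.8669968308289551)) [515.3   7.  143. ] [518.3   6.1 143. ]
bar FR (array([484.49617804,   9.42461598, 152.00058232]), np.float64(0.1221849658592006)) [484.5   9.8 143. ] [488.7   7.  143. ]
bar FL (array([493.69135615, 132.24052033, 152.98448643]), np.float64(2.404892114872454)) [494.5 134.8 143. ] [497.7 129.7 143. ]
grip [505.13267245  69.79148047 172.        ]
clear [ 464.5444582  -141.07796843    0.        ]
blue [ 526.98633479 -187.00968326    0.        ]
screw [384.75748186 -83.6221536    0.        ]
traytop [ 553.52934869 -250.15236924    0.        ]
traybot [ 474.70344477 -236.14504124    0.        ]
0.2
```

```bash
cat >> h.py <<'E'
from scipy.spatial.transform import Rotation as Ro
def to(x,y,z,yaw):
    s=env.state(); R=Ro.from_euler('xyz',s['tcp_rot']); 
    d=R.inv().apply(np.array([x,y,z])-s['eef_pos'])
    dy=-np.degrees((yaw-s['tcp_rot'][2]+np.pi)%(2*np.pi)-np.pi)
    print('t%.2f'%s['t'],'pos',s['eef_pos'].round(1),'rot',s['tcp_rot'].round(4),'shift',d.round(1),'roll %.1f'%dy,'open %.3f grip %.1f'%(s['opening'],s['grip_force']),'F',s['ft_force'].round(1))
E
python3 -c "
from h import *
to(505,70,240,1.506)"
```

```text
t0.20 pos [ 216.5 -586.2  214.3] rot [-3.141e+00 -1.000e-04  3.539e-01] shift [ 498.  -515.6  -25.3] roll -66.0 open 1.000 grip 0.0 F [0.4 0.2 0.8]
```

>>> {"fn": "arm_command", "kwargs": {
  "targets": [
    [34, -35, -10, -8, 0.7],
    [68, -70, -20, -16, 0.7],
    [102, -105, -25, -24, 0.7],
    [136, -140, -25, -32, 0.7],
    [170, -175, -25, -40, 0.7]
  ]
}}

```text
t: 0.7
eef_pos: [315.8, -361.4, 239.8]
tcp_rot: [3.141, 0.0, 1.057]
ft_force: [0.9, -0.3, -1.0]
opening: 0.707
grip_force: 0.0
```

```bash
python3 -c "
from h import *
to(505,70,240,1.506)"
```

```text
t0.70 pos [ 315.8 -361.4  239.8] rot [3.1411e+00 2.0000e-04 1.0573e+00] shift [ 4.687e+02 -4.710e+01 -3.000e-01] roll -25.7 open 0.707 grip 0.0 F [ 0.9 -0.3 -1. ]
```

>>> {"fn": "arm_command", "kwargs": {
  "targets": [
    [48, -5, 0, -5, 0.5],
    [96, -10, 0, -10, 0.5],
    [144, -14, 0, -15, 0.5],
    [192, -19, 0, -20, 0.5],
    [240, -24, 0, -25.5, 0.5]
  ]
}}

```text
t: 1.2
eef_pos: [414.0, -141.1, 239.8]
tcp_rot: [3.141, 0.0, 1.5]
ft_force: [0.8, -0.5, 0.3]
opening: 0.502
grip_force: 0.0
```

```bash
python3 -c "
from h import *
to(505,70,240,1.506)"
```

```text
t1.20 pos [ 414.  -141.1  239.8] rot [3.1412e+00 3.0000e-04 1.5003e+00] shift [ 2.17e+02  7.60e+01 -2.00e-01] roll -0.3 open 0.502 grip 0.0 F [ 0.8 -0.5  0.3]
```

>>> {"fn": "arm_command", "kwargs": {
  "targets": [
    [43, 15, 0, 0, 0.4],
    [87, 30, 0, 0, 0.4],
    [130, 46, 0, 0, 0.4],
    [174, 61, 0, 0, 0.4],
    [217, 76, 0, -0.3, 0.4]
  ]
}}

```text
t: 1.7
eef_pos: [505.8, 69.9, 239.7]
tcp_rot: [3.141, 0.0, 1.503]
ft_force: [0.9, -0.8, 0.6]
opening: 0.402
grip_force: 0.0
```

```bash
python3 -c "
from h import *
to(505,70,148,1.506)
a=cam('scene')['frame'][150:270,170:310,::-1];b=cam('top')['frame'][160:240,150:270,::-1]
a=cv2.resize(a,None,fx=3.5,fy=5*.7,interpolation=2);b=cv2.resize(b,None,fx=2.5,fy=2.5,interpolation=2)
H=max(a.shape[0],b.shape[0]);o=np.zeros((H,a.shape[1]+b.shape[1],3),np.uint8);o[:a.shape[0],:a.shape[1]]=a;o[:b.shape[0],a.shape[1]:]=b
cv2.imwrite('pics/p1.png',o)"
```

```text
t1.70 pos [505.8  69.9 239.7] rot [3.1414e+00 1.0000e-04 1.5025e+00] shift [ 0.  -0.8 91.7] roll -0.2 open 0.402 grip 0.0 F [ 0.9 -0.8  0.6]
```

View pics/p1.png

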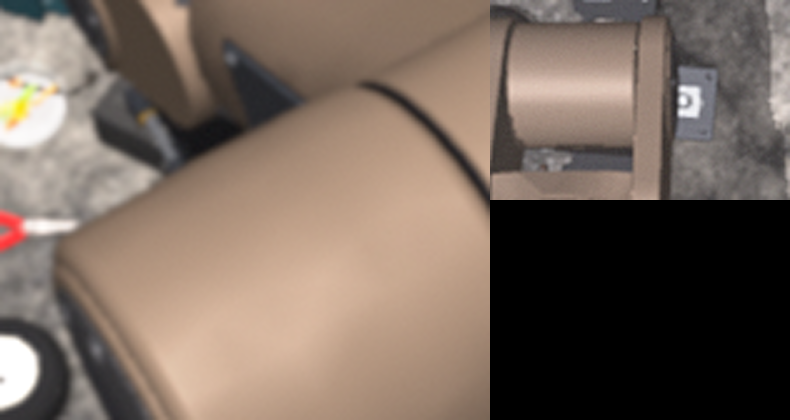

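The arm hides the stand in both views here, with only the plate's right end visible at about (690,100). I'll go on with the measured position and check by force.

>>> {"fn": "arm_command", "kwargs": {
  "targets": [
    [0, -0.5, 30, 0, 0.4],
    [0, -0.5, 60, 0, 0.4],
    [0, -0.5, 78, 0, 0.4],
    [0, -0.5, 87, 0, 0.4],
    [0, -0.5, 91, 0, 0.4]
  ]
}}

```text
t: 2.3
eef_pos: [504.7, 67.5, 148.1]
tcp_rot: [-3.141, 0.0, 1.502]
ft_force: [-0.1, 0.6, 0.4]
opening: 0.397
grip_force: 0.0
```

>>> {"fn": "arm_command", "kwargs": {
  "targets": [
    [0, 0, 0.5, 0, 0.25],
    [0, 0, 0.5, 0, 0.2],
    [0, 0, 0.5, 0, 0.17],
    [0, 0, 0.5, 0, 0.15],
    [0, 0, 0.5, 0, 0.13]
  ]
}}

```text
t: 2.8
eef_pos: [505.6, 67.9, 148.7]
tcp_rot: [3.139, -0.0, 1.502]
ft_force: [1.1, -0.3, 2.5]
opening: 0.147
grip_force: 30.0
```

>>> {"fn": "arm_command", "kwargs": {
  "targets": [
    [0, 0, 0, 0, 0],
    [0, 0, -1.5, 0, 0],
    [0, 0, -3, 0, 0],
    [0, 0, -4.5, 0, 0],
    [0, 0, -6, 0, 0]
  ]
}}

```text
t: 3.3
eef_pos: [505.5, 67.8, 153.7]
tcp_rot: [3.141, 0.0, 1.502]
ft_force: [7.1, -0.1, -7.7]
opening: 0.147
grip_force: 30.0
```

```bash
python3 -c "
from h import *
to(505,70,200,1.506)"
```

```text
t3.30 pos [505.5  67.8 153.7] rot [3.1406e+00 1.0000e-04 1.5021e+00] shift [  2.1  -0.6 -46.3] roll -0.2 open 0.147 grip 30.0 F [ 7.1 -0.1 -7.7]
```

>>> {"fn": "arm_command", "kwargs": {
  "targets": [
    [0, 0.5, -1.5, 0, 0],
    [0, 1, -3, 0, 0],
    [0, 1, -5, 0, 0],
    [0, 1, -7, 0, 0]
  ]
}}

```text
t: 3.7
eef_pos: [505.8, 67.8, 161.1]
tcp_rot: [-3.141, 0.0, 1.502]
ft_force: [3.1, -0.6, -4.3]
opening: 0.144
grip_force: 30.0
```

>>> {"fn": "arm_command", "kwargs": {
  "targets": [
    [0, 0.5, -5, 0, 0],
    [0, 0.5, -10, 0, 0],
    [0, 0.5, -15, 0, 0],
    [0, 0.5, -22, 0, 0],
    [0, 0.5, -32, 0, 0]
  ]
}}

```text
t: 4.2
eef_pos: [506.1, 67.8, 193.7]
tcp_rot: [-3.141, 0.0, 1.502]
ft_force: [0.8, 0.1, -2.0]
opening: 0.144
grip_force: 30.0
```

>>> {"fn": "arm_command", "kwargs": {
  "targets": [
    [0, 0, -15, 0, 0],
    [0, 0, -35, 0, 0],
    [0, 0, -45, 0, 0],
    [0, 0, -50, 0, 0]
  ]
}}

```text
t: 4.6
eef_pos: [506.5, 67.8, 244.3]
tcp_rot: [3.14, -0.0, 1.502]
ft_force: [-0.1, 0.1, -0.5]
opening: 0.149
grip_force: 30.0
```

```bash
python3 -c "
from h import *
to(465,-141,230,1.571)
s=env.state();print(s['moment'])"
```

```text
t4.60 pos [506.5  67.8 244.3] rot [ 3.14   -0.      1.5023] shift [-211.2  -27.2   14.2] roll -3.9 open 0.149 grip 30.0 F [-0.1  0.1 -0.5]
[-0.08207611 -0.04144115  0.00442954]
```

>>> {"fn": "arm_command", "kwargs": {
  "targets": [
    [-20, -3, 0, 0, 0],
    [-55, -7, 0, -1, 0],
    [-100, -13, 0, -2, 0],
    [-145, -19, 0, -3, 0],
    [-182, -24, 0, -4, 0]
  ]
}}

```text
t: 5.1
eef_pos: [469.1, -113.9, 242.8]
tcp_rot: [-3.141, -0.0, 1.573]
ft_force: [0.6, 0.2, -1.2]
opening: 0.144
grip_force: 30.0
```

>>> {"fn": "arm_command", "kwargs": {
  "targets": [
    [-20, -3, 10, 0, 0],
    [-29, -4, 40, 0, 0],
    [-29, -4, 80, 0, 0],
    [-29, -4, 110, 0, 0],
    [-29, -4, 130, 0, 0]
  ]
}}

```text
t: 5.6
eef_pos: [465.0, -140.9, 110.9]
tcp_rot: [-3.139, -0.001, 1.572]
ft_force: [0.1, -0.2, -0.9]
opening: 0.147
grip_force: 30.0
```

```bash
python3 -c "
from h import *
to(465,-141,15,1.571)
a=cam('scene')['frame'][150:290,190:380,::-1];b=cam('top')['frame'][150:260,170:350,::-1]
a=cv2.resize(a,None,fx=2.2,fy=2.2,interpolation=2);b=cv2.resize(b,None,fx=2.1,fy=2.1,interpolation=2)
H=max(a.shape[0],b.shape[0]);o=np.zeros((H,a.shape[1]+b.shape[1],3),np.uint8);o[:a.shape[0],:a.shape[1]]=a;o[:b.shape[0],a.shape[1]:]=b
cv2.imwrite('pics/p2.png',o)"
```

```text
t5.60 pos [ 465.  -140.9  110.9] rot [-3.1390e+00 -1.1000e-03  1.5716e+00] shift [-0.2  0.2 95.9] roll 0.0 open 0.147 grip 30.0 F [ 0.1 -0.2 -0.9]
```

View pics/p2.png

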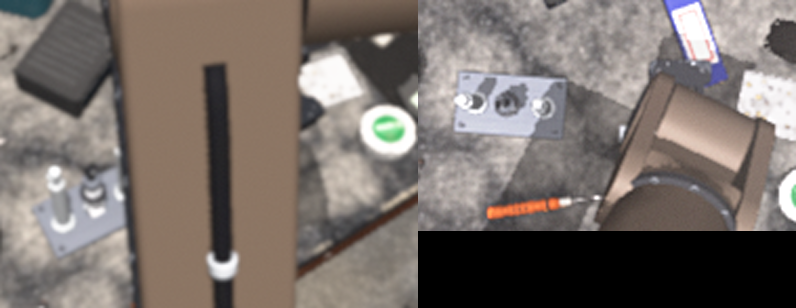

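The bar is off and the stand is bare: posts and black rod end are visible in the top crop near (508,103). Lowering the bar.

>>> {"fn": "arm_command", "kwargs": {
  "targets": [
    [0, 0, 25, 0, 0],
    [0, 0, 50, 0, 0],
    [0, 0, 70, 0, 0],
    [0, 0, 82, 0, 0],
    [0, 0, 87, 0, 0]
  ]
}}

```text
t: 6.2
eef_pos: [466.1, -141.2, 25.9]
tcp_rot: [-3.141, -0.0, 1.572]
ft_force: [-1.1, 0.1, -1.2]
opening: 0.147
grip_force: 30.0
```

>>> {"fn": "arm_command", "kwargs": {
  "targets": [
    [0, 0, 2, 0, 0],
    [0, 0, 4, 0, 0],
    [0, 0, 5.5, 0, 0],
    [0, 0, 6, 0, 0]
  ]
}}

```text
t: 6.6
eef_pos: [466.2, -141.2, 20.5]
tcp_rot: [3.141, 0.0, 1.572]
ft_force: [-1.0, -0.0, -1.4]
opening: 0.146
grip_force: 30.0
```

>>> {"fn": "arm_command", "kwargs": {
  "targets": [
    [0, 0, 1, 0, 0],
    [0, 0, 2, 0, 0],
    [0, 0, 3, 0, 0],
    [0, 0, 3, 0, 0]
  ]
}}

```text
t: 7.0
eef_pos: [466.1, -141.2, 17.7]
tcp_rot: [3.141, 0.0, 1.572]
ft_force: [-1.1, 1.2, 9.4]
opening: 0.148
grip_force: 30.0
```

Contact is at the expected height. I'll release the bar and rise.

>>> {"fn": "arm_command", "kwargs": {
  "targets": [
    [0, 0, 0, 0, 0.2],
    [0, 0, 0, 0, 0.25],
    [0, 0, 0, 0, 0.35],
    [0, 0, 0, 0, 0.35],
    [0, 0, -5, 0, 0.35]
  ]
}}

```text
t: 7.5
eef_pos: [465.7, -141.0, 21.8]
tcp_rot: [-3.141, -0.0, 1.572]
ft_force: [-0.4, -1.0, -0.2]
opening: 0.346
grip_force: 0.0
```

>>> {"fn": "arm_command", "kwargs": {
  "targets": [
    [0, 0, -25, 0, 0.35],
    [0, 0, -65, 0, 0.35],
    [0, 0, -110, 0, 0.35],
    [0, 0, -155, 0, 0.35],
    [0, 0, -200, 0, 0.35]
  ]
}}

```text
t: 8.0
eef_pos: [465.5, -140.9, 224.4]
tcp_rot: [3.141, 0.0, 1.572]
ft_force: [0.4, -1.0, -0.7]
opening: 0.353
grip_force: 0.0
```

>>> {"fn": "arm_command", "kwargs": {
  "targets": [
    [-40, 0, -20, 0, 0.35],
    [-85, 0, -20, 0, 0.35],
    [-130, 0, -20, 0, 0.35],
    [-170, 0, -20, 0, 0.35],
    [-180, 0, -20, 0, 0.35]
  ]
}}

```text
t: 8.5
eef_pos: [465.7, -324.3, 242.1]
tcp_rot: [3.141, 0.001, 1.569]
ft_force: [1.0, 0.2, -0.2]
opening: 0.356
grip_force: 0.0
```

```bash
python3 -c "
from h import *
to(505,70,200,1.5)
a=cam('scene','scene3.png')['frame'][190:270,190:310,::-1];b=cam('top','top3.png')['frame'][170:240,180:340,::-1]
a=cv2.resize(a,None,fx=5,fy=5,interpolation=2)[:,:];b=cv2.resize(b,None,fx=5,fy=5,interpolation=2)
cv2.imwrite('pics/s3.png',a);cv2.imwrite('pics/t3.png',b)"
```

```text
t8.50 pos [ 465.7 -324.3  242.1] rot [3.1415e+00 7.0000e-04 1.5694e+00] shift [394.4  38.7  41.9] roll 4.0 open 0.356 grip 0.0 F [ 1.   0.2 -0.2]
```

View pics/s3.png

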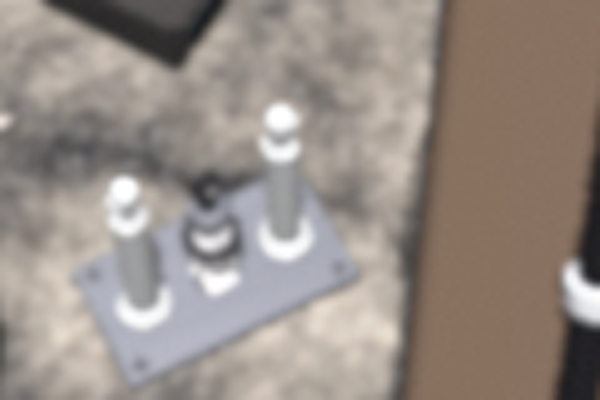

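View pics/t3.png

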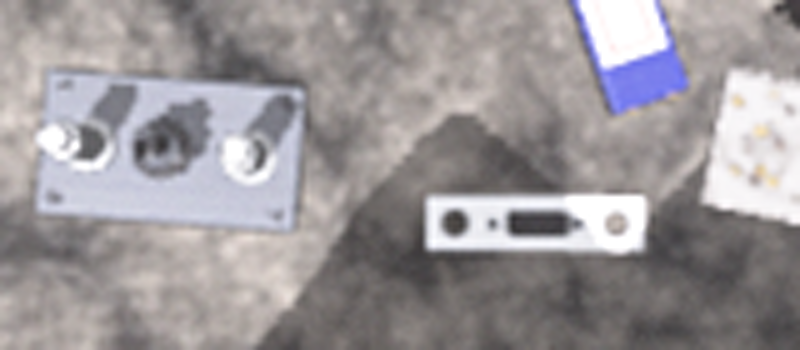

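```bash
python3 - <<'E'
from h import *
cs=cam('scene');ct=cam('top')
S=lambda u,v:(190+u/5-.4,190+v/5-.4)
T=lambda u,v:(180+u/5-.4,170+v/5-.4)
for n,a,b in [('L',(124,188),(58,138)),('R',(282,114),(240,152)),('eye',(210,187),(155,147))]:
    p,e=tri(cs,S(*a),ct,T(*b)); z=120 if n=='eye' else 161
    print(n,p.round(1),e.round(2),plane(ct,*T(*b),z).round(1),plane(cs,*S(*a),z).round(1))
g=cv2.cvtColor(ct['frame'],cv2.COLOR_RGB2GRAY); print(g[192:208,202:224])
g=cv2.cvtColor(cs['frame'],cv2.COLOR_RGB2GRAY); print(g[220:240,224:242])
print([np.round(proj(c,(505.5,70,120)),1) for c in (ct,cs)])
for c in(ct,cs):print('clear',[np.round(proj(c,(505.5,70,z)),1).tolist() for z in(98,161)])
E
```

```text
L [508.6 115.3 160.4] 0.54 [508.4 115.  161. ] [508.4 115.6 161. ]
R [501.5  23.  161.9] 0.54 [501.7  23.3 161. ] [501.8  22.5 161. ]
eye [504.3  69.2 120.6] 1.84 [504.9  70.  120. ] [504.1  68.3 120. ]
[[123 123 126 145 185 200 202 201 199 191 172 148 125 120 124 121 124 124
  120 124 167 200]
 [124 124 125 171 204 209 204 195 179 149 110 108 113 115 123 126 124 123
  123 144 181 198]
 [124 123 148 187 207 208 192 155 117 102  91  82  92  95 114 128 125 124
  126 169 205 204]
 [132 146 186 207 200 184 157 127  98  93  97  88  83  87 105 119 124 128
  125 153 190 202]
 [147 166 206 207 186 148 133 133 111  94  96  92  92  82  81 101 123 126
  120 127 167 204]
 [164 173 204 203 179 132 120 116 100  80  68  87 104  96  79  93 116 128
  122 142 185 202]
 [195 180 203 203 158  89  74  93  99  74  54  78 123 114  81  84 110 121
  126 167 202 193]
 [215 176 205 203 151  74  64  96 104  75  57  90 133 129  84  93 103 106
  126 168 202 175]
 [214 174 203 210 161  75  66 129 134  86  96 121 147 141 106 101 106 109
  143 185 202 183]
 [196 190 206 207 164  95 104 160 171 141 146 153 166 163 13
[... 1517 characters left out ...]
 134 130 137 150 150 140 147 164 173 175 175 176]
 [173 168 154 137 138 150 156 160 161 156 142 124 124 143 161 173 176 180]
 [169 166 149 122 119 135 150 157 155 143 128 121 115 125 152 171 177 186]
 [171 164 140 113 115 127 133 135 132 131 141 148 130 123 148 171 177 193]
 [174 161 131 111 138 157 151 142 143 159 181 178 142 116 141 167 177 198]
 [175 161 128 112 150 191 200 197 195 203 212 190 138 105 132 164 176 199]
 [176 165 135 108 138 192 226 232 229 220 204 168 114  94 128 162 174 191]
 [175 169 145 109 111 155 194 215 213 191 159 123  90  93 126 157 172 181]]
[array([210.6, 198.8]), array([230.8, 226.9])]
clear [[211.4, 198.9], [209.0, 198.4]]
clear [[231.2, 230.6], [230.0, 219.8]]
```

>>> {"fn": "arm_command", "kwargs": {
  "targets": [
    [40, 4, 0, -2, 0.35],
    [88, 9, 0, -4, 0.35],
    [136, 13, 0, -6, 0.35],
    [184, 18, 0, -8.5, 0.35],
    [232, 23, 0, -8.5, 0.35]
  ]
}}

```text
t: 9.2
eef_pos: [488.2, -85.7, 242.6]
tcp_rot: [3.141, 0.0, 1.723]
ft_force: [0.6, -0.8, -0.2]
opening: 0.349
grip_force: 0.0
```

```bash
python3 -c "
from h import *
to(505,69.5,230,1.72)"
```

```text
t9.20 pos [488.2 -85.7 242.6] rot [3.1411e+00 1.0000e-04 1.7233e+00] shift [150.8  40.2  12.6] roll 0.2 open 0.349 grip 0.0 F [ 0.6 -0.8 -0.2]
```

>>> {"fn": "arm_command", "kwargs": {
  "targets": [
    [45, 12, 0, 0, 0.35],
    [90, 24, 0, 0, 0.35],
    [130, 35, 0, 0, 0.35],
    [149, 39.5, 0, 0, 0.35],
    [151, 40, 0, 0, 0.35]
  ]
}}

```text
t: 9.7
eef_pos: [504.9, 69.5, 242.4]
tcp_rot: [3.141, -0.0, 1.725]
ft_force: [-0.2, -0.6, 1.0]
opening: 0.351
grip_force: 0.0
```

```bash
python3 -c "
from h import *
to(505,69.5,103,1.72)"
```

```text
t9.70 pos [504.9  69.5 242.4] rot [ 3.1415e+00 -2.0000e-04  1.7251e+00] shift [-1.000e-01  0.000e+00  1.394e+02] roll 0.3 open 0.351 grip 0.0 F [-0.2 -0.6  1. ]
```

>>> {"fn": "arm_command", "kwargs": {
  "targets": [
    [0, 0, 30, 0, 0.35],
    [0, 0, 60, 0, 0.35],
    [0, 0, 85, 0, 0.35],
    [0, 0, 103, 0, 0.35],
    [0, 0, 110, 0, 0.35]
  ]
}}

```text
t: 10.2
eef_pos: [504.8, 66.1, 130.9]
tcp_rot: [-3.139, -0.0, 1.721]
ft_force: [-0.4, 0.4, -0.3]
opening: 0.346
grip_force: 0.0
```

```bash
python3 -c "
from h import *
to(505,69.5,103,1.72)"
```

```text
t10.20 pos [504.8  66.1 130.9] rot [-3.1392e+00 -2.0000e-04  1.7207e+00] shift [ 3.3  0.8 27.9] roll 0.0 open 0.346 grip 0.0 F [-0.4  0.4 -0.3]
```

>>> {"fn": "arm_command", "kwargs": {
  "targets": [
    [1.5, 0.5, 8, 0, 0.35],
    [3, 1, 16, 0, 0.35],
    [3.5, 1, 22, 0, 0.35],
    [3.5, 1, 26, 0, 0.35],
    [3.5, 1, 27, 0, 0.35]
  ]
}}

```text
t: 10.7
eef_pos: [506.4, 69.8, 104.9]
tcp_rot: [-3.141, 0.0, 1.72]
ft_force: [0.2, -0.3, 0.6]
opening: 0.349
grip_force: 0.0
```

```bash
python3 -c "
from h import *
to(505,69.5,103,1.72)"
```

```text
t10.70 pos [506.4  69.8 104.9] rot [-3.1413e+00  1.0000e-04  1.7205e+00] shift [-0.1 -1.4  1.9] roll 0.0 open 0.349 grip 0.0 F [ 0.2 -0.3  0.6]
```

>>> {"fn": "arm_command", "kwargs": {
  "targets": [
    [0, -1.4, 1, 0, 0.3],
    [0, -1.4, 1, 0, 0.22],
    [0, -1.4, 1, 0, 0.16],
    [0, -1.4, 1, 0, 0.12],
    [0, -1.4, 1, 0, 0]
  ]
}}

```text
t: 11.2
eef_pos: [505.5, 69.6, 104.3]
tcp_rot: [3.141, 0.0, 1.72]
ft_force: [0.7, -0.6, -0.8]
opening: 0.106
grip_force: 30.0
```

>>> {"fn": "arm_command", "kwargs": {
  "targets": [
    [0, 0, 0, 0, 0],
    [0, 0, 0, 0, 0],
    [0, 0, 0, 0, 0]
  ]
}}

```text
t: 11.5
eef_pos: [505.4, 69.6, 104.3]
tcp_rot: [3.141, 0.0, 1.72]
ft_force: [1.6, -0.4, 1.3]
opening: 0.102
grip_force: 30.0
```

```bash
python3 -c "
from h import *
to(505,69.5,127,1.72);print(env.state()['moment'])"
```

```text
t11.50 pos [505.4  69.6 104.3] rot [3.1407e+00 2.0000e-04 1.7204e+00] shift [ -0.   -0.4 -22.7] roll 0.0 open 0.102 grip 30.0 F [ 1.6 -0.4  1.3]
[ 0.01076064 -0.61489935 -0.03372083]
```

>>> {"fn": "arm_command", "kwargs": {
  "targets": [
    [0, 0, -1.5, 0, 0],
    [0, 0, -4, 0, 0],
    [0, 0, -7, 0, 0],
    [0, 0, -10, 0, 0],
    [0, 0, -12, 0, 0]
  ]
}}

```text
t: 12.0
eef_pos: [505.0, 69.6, 116.3]
tcp_rot: [-3.142, 0.0, 1.72]
ft_force: [2.6, 0.1, -5.1]
opening: 0.105
grip_force: 30.0
```

```bash
python3 -c "
from h import *
to(505.4,69.6,127.3,1.72);print(env.state()['moment'])"
```

```text
t12.00 pos [505.   69.6 116.3] rot [-3.1415e+00  1.0000e-04  1.7204e+00] shift [ -0.    0.4 -11. ] roll 0.0 open 0.105 grip 30.0 F [ 2.6  0.1 -5.1]
[-0.05024237 -0.80935161 -0.01411403]
```

>>> {"fn": "arm_command", "kwargs": {
  "targets": [
    [0, 0.5, -2, 0, 0],
    [0, 1, -5, 0, 0],
    [0, 1.5, -8, 0, 0],
    [0, 1.5, -10, 0, 0],
    [0, 1.5, -11, 0, 0]
  ]
}}

```text
t: 12.5
eef_pos: [506.1, 69.8, 127.2]
tcp_rot: [-3.141, -0.0, 1.72]
ft_force: [-0.5, -1.1, -6.5]
opening: 0.102
grip_force: 30.0
```

>>> {"fn": "arm_command", "kwargs": {
  "targets": [
    [0, 0, 0, 0, 0],
    [0, 0, 0, 0, 0],
    [0, 0, 0, 0, 0],
    [0, 0, 0, 0, 0],
    [0, 0, 0, 0, 0]
  ]
}}

```text
t: 13.0
eef_pos: [506.4, 69.8, 127.0]
tcp_rot: [-3.141, 0.0, 1.72]
ft_force: [-0.6, -1.3, -4.5]
opening: 0.104
grip_force: 30.0
```

```bash
python3 -c "
from h import *
to(505.4,69.6,127.3,1.72);print(env.state()['moment'])
a=cam('scene')['frame'][150:290,170:380,::-1];b=cam('top')['frame'][150:260,170:350,::-1]
a=cv2.resize(a,None,fx=2.2,fy=2.2,interpolation=2);b=cv2.resize(b,None,fx=1.8,fy=1.8,interpolation=2)
H=max(a.shape[0],b.shape[0]);o=np.zeros((H,a.shape[1]+b.shape[1],3),np.uint8);o[:a.shape[0],:a.shape[1]]=a;o[:b.shape[0],a.shape[1]:]=b
cv2.imwrite('pics/p4.png',o)"
```

```text
t13.00 pos [506.4  69.8 127. ] rot [-3.1413  0.      1.7204] shift [-0.  -1.1 -0.3] roll 0.0 open 0.104 grip 30.0 F [-0.6 -1.3 -4.5]
[-0.03019552  0.1534138   0.03077055]
```

View pics/p4.png

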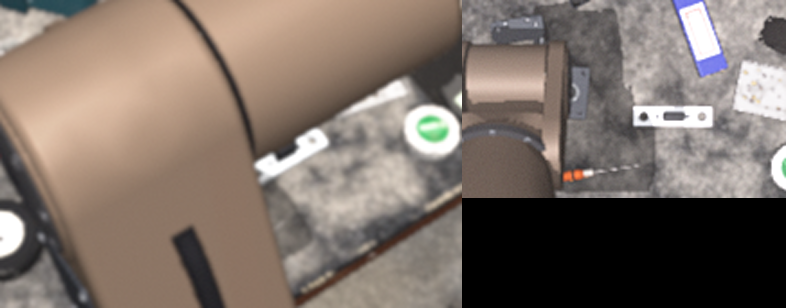

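The bar lies flat in the top crop at (673,117). The suction reads about 5 N with almost no side load. I'll hold briefly to confirm it doesn't slip.

>>> {"fn": "arm_command", "kwargs": {
  "targets": [
    [0, 0, 0, 0, 0],
    [0, 0, 0, 0, 0],
    [0, 0, 0, 0, 0],
    [0, 0, 0, 0, 0],
    [0, 0, 0, 0, 0]
  ]
}}

```text
t: 13.6
eef_pos: [506.5, 69.8, 127.1]
tcp_rot: [-3.142, 0.0, 1.72]
ft_force: [0.1, 0.3, -6.1]
opening: 0.107
grip_force: 30.0
```

```bash
python3 -c "
from h import *
to(505.4,69.6,127.3,1.72); print(env.job_done())"
```

```text
t13.60 pos [506.5  69.8 127.1] rot [-3.1415e+00  1.0000e-04  1.7204e+00] shift [-0.  -1.1 -0.2] roll 0.0 open 0.107 grip 30.0 F [ 0.1  0.3 -6.1]
the job is handed in; nothing more can be done
None
```

The hold-down bar is lying flat on the clear patch, grip block up, and the shaft is drawn up about 23 mm (half stroke) and held still against about 5 N of suction; the job is handed in. The arm hides the rod end from both cameras, so the lift comes from the arm's own position readings.

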